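# Rock the stone-ball sorter's gate over and feed a ball down its other chute

## Robot

A 6-joint arm with a two-finger parallel gripper is mounted at the origin on a cart in front of the work surface, level with it; the furniture and walls round the work are solid. World frame = base frame: x ahead of the robot, y to its left, z up, the work surface at z = 0. Lengths are in mm, angles in rad, forces in N, time in s.
With the tool pointing down it reaches from about 275 to 750 mm from the base axis. Payload 10.2 kg.
Tool frame: the origin (TCP) lies midway between the tips of the shut fingers; the grasp point (between the pads) lies 19 mm behind it; z points along the fingers, y is the line along which they close (so a half turn about z gives the same grasp; the last joint's range is limited). The gripper opens to 85 mm and grips with 20 to 120 N. Pads are 22 mm wide; open, the fingers measure 114 mm over their backs; the gripper's body (76 mm by 85 mm) begins 54 mm behind the grasp point. The pads swing forward as they close: fully open they stand 13 mm farther back than shut.
Start: joints at [-1.335, 0.313, 1.498, -0, 1.331, -0.223], TCP at [232.497, -470.719, 231.294] pointing down, gripper open.
Joint ranges: [-2.94, 2.94], [-0.97, 2.17], [0.19, 2.56], [-1.23, 4.37], [0.02, 3.11], [-2.88, 2.88]. Speed limits (rad/s): [2.39, 2.39, 3.01, 3.14, 3.14, 3.14].

## Interface

Orientations are given as a unit quaternion [w, x, y, z].
In Python, from rig import sense, capture, finish_job, find_in, place_of gives the robot as it stands. The module is installed in compiled form; this text tells all that it offers.
- The arm moves only by the shell command python3 -m jog 'ROWS' [FORCE]. ROWS is JSON, a list of rows, each an object of numbers: "tx", "ty", "tz": the shift along the tool's x, y, z in mm; "ax", "ay", "az": the turn, a rotation vector about the tool's x, y, z in rad; "jaw": the closure, from -1 (fully open) to 1 (shut), so that 0 is half open. In form: [{"tx": .., "ty": .., "tz": .., "ax": .., "ay": .., "az": .., "jaw": ..}, ...]. A call has 1 to 5 rows; each row shifts and turns the commanded pose from where the row before left it, along the tool's axes as they then stand; what a row does not reach is not made up. A row lasts 1/8 s, in which the tool goes at most 62.5 mm and 10.7 degrees, less where a joint would pass 70% of its speed; a pose out of reach is approached as far as the arm can. A call with a gripper value outside its range is refused whole. The fingers move at their own pace and stop on an object; FORCE is the grip in N (left out, the last holds). Time passes only in rows, so rows that do not move let the fingers close. It gives the time, the measured TCP pose, the force, the opening and the grip force at its end, in the units of the state.
- sense(): the state, without advancing time (a new reading comes with each control period).
- capture(name): name is "scene" or "top" or "wrist"; returns a dict with "color" (420x560x3 uint8, red, green, blue), "depth" (420x560 float32, mm along the optical axis (not along the pixel's ray), 0 where there is no reading), "fx", "fy", "cx", "cy" (pixels), "camera_from_world" (4x4, takes a point from world to camera coordinates); the wrist camera has in their place "mount" (4x4, takes a point from camera to tool coordinates, whose origin is the TCP and whose axes are the flange's). Camera axes: x right, y up, looking along -z (the intrinsics and any distortion apply to the point x, -y, -z); pixel columns grow to the right and rows downward; lengths in mm; the calibration is good to about 2 mm. A picture is of the moment at which its call begins: read the wrist's pose just before it.
- finish_job(): hands the job in; it is judged then, once.
Trained networks look in the newest picture that a camera, given by its name, has taken for a name from the list of things; names that differ only in an ending like _2 or _b are one class to them, and where a whole thing is asked for, a point or a joint stands for the part that bears it (a point fixed in the world has none). Each returns a list of dicts, best first, with "conf" (0 to 1); they miss things now and then, are a little off and sometimes report something else, mostly with a low value. They report only what shows in the picture. A call takes as long as a camera call. They do not tell look-alikes from the thing itself.
- find_in(query, camera): "centre" ([column, row] in pixels, amid what is visible of it).
- place_of(query, camera): "centre" ([column, row] in pixels: a listed point, or the origin of a listed thing).
The state is a dict: "time_s": time; "joints": joint angles; "dq": joint speeds; "tau": joint torques, N m; "eef_pos": TCP position; "ee_rot": TCP orientation; "force": force on the tool from outside, world axes, zero at the start; "wrist_torque": the same for the moment, N m; "grip_width": opening from 0.0 (shut) to 1.0 (fully open); "grip_force": force on a finger pad.
Only numpy, scipy, OpenCV 4.12 (cv2) and the standard library are available. Lean on these libraries where they do the work, as an engineer would, in place of code of your own. Each camera call takes 0.05 s, during which the arm holds its last target. There are 200 camera calls.

## Task

The seesaw gate of the stone-ball sorter is tipped towards one of its two chutes. Rock it over its pivot until it rests fully on its other side, and only then push the stone ball that waits on the feed ledge forward off the ledge onto the gate, so that it rolls by itself down that other chute and comes to rest in the tray there. Only touch and push, with the fingertips: the ball must not be picked up or guided by hand along the gate and chute, and the loose things round the sorter stay where they are.

Things in the scene. Friction and masses are not known exactly. Their poses are not given: they have to be found in the camera images.
- sorter: stone-ball sorter, bolted down: grey base 510 mm long, 186 mm deep in the middle, grey feed ledge in front, rocking aluminium trough (the gate) across the middle, a blue-sided chute and tray at each end. Origin on the bench under the gate's middle; x forward (the way the ball is pushed), y along the trough to the left tray, z up. A brass weight behind the trough (x = 46 mm) reaches z = 151 mm
- gate (a joint): rocking angle of the gate, rad, about the sorter's x at y = 0, z = 69 mm. Positive: left (+y) end down, balls feed left; negative: right end down, balls feed right. Stops at +0.28 and -0.28. The weight makes it tumble: it rests on one stop or the other, 1 to 2 N down on the raised tab moves it, and past level it falls over by itself
- tab_left (a point): middle of the top of the yellow finger tab at the gate's left (+y) end, on the near side of the trough: 43 mm free along the sorter's x, 36 mm along y, 4 mm thick, 88 mm from the pivot, at x = -60 mm in the sorter's frame; its top is at z = 99 mm when up and 51 mm when down
- tab_right (a point): the same for the yellow finger tab at the right (-y) end
- ledge_end (a point): middle of the forward end of the feed ledge's top, where the ball goes over onto the gate; axes as the sorter's, at x = -36, y = 0, z = 81 mm there. Ledge: level, 79 mm long, 56 wide, two steel guide rails 8 mm high, 32 mm apart. Gate trough inside: x -34 to +34 mm, floor 6 mm below the ledge, walls 22 mm high, with an 88 mm gap in the near wall in front of the ledge
- tray_left (a point): middle of the floor of the left (+y) tray: y = 210 mm, z = 6 mm in the sorter's frame; inside 69 x 79 mm, sides up to z = 50 mm; the chute between gate and tray has sides up to z = 69 mm
- tray_right (a point): the same for the right (-y) tray, y = -210 mm
- ball: pale polished stone ball, diameter 36 mm, about 0.07 kg (varies), resting on the feed ledge between the rails. Origin at its centre, 18 mm above the ledge. It rolls along the rails when pushed forward at its near side, and once its centre is past the forward end of the ledge it drops 6 mm onto the gate and rolls off sideways down it
- core_bit_0: dark core bit standing on the bench, 46 mm diameter, 86 mm high, origin at its foot; leave alone
- core_bit_1: light grey core bit standing on the bench, 33 mm diameter, 92 mm high, origin at its foot; leave alone
- wedge_0: wooden wedge 28 x 89 x 22 mm on the bench, origin under its centre; leave alone
- offcut_1: small stone offcut 26 x 31 x 20 mm on the bench, origin under its centre; leave alone
Things that resemble listed ones, but are neither listed nor needed, are in the scene too. Of the things shaped like the ball, the marble one is meant.

How it is judged:
By the outcome, as a careful person would: the job done as asked, in the order asked, and still so for the second after the job is handed in, with the robot touching nothing.
It also fails if it takes over 40 s, if anything falls off the work surface, if the arm or the gripper's body presses on something with over 40 N, if the wrist force passes 120 N, or if a joint passes its speed limit or range.

## Working session

There is one attempt and no reset: what is moved stays moved. The work goes in short steps, Python scripts to look and compute and a shell command to move; the robot and the scene stay as the last step left them, time stands still between calls to the robot, and variables do not carry over. Pictures are saved under pics/ and viewed, at most 10 in all, crops included, and the job is handed in when it is done.

```bash
mkdir -p pics; cat > h.py <<'E'
import numpy as np, cv2
from rig import *
def ray(c,px,z=None):
    K=np.array([[c['fx'],0,c['cx']],[0,c['fy'],c['cy']],[0,0,1]]);M=np.linalg.inv(c['camera_from_world'])
    d=np.array([(px[0]-c['cx'])/c['fx'],-(px[1]-c['cy'])/c['fy'],-1.])
    o=M[:3,3]; D=M[:3,:3]@d
    if z is None:
        z_=c['depth'][int(round(px[1])),int(round(px[0]))]; return o+D*z_
    return o+D*(z-o[2])/D[2]
def save(n,im,s=1): cv2.imwrite('pics/'+n,cv2.resize(im[:,:,::-1],None,fx=s,fy=s,interpolation=cv2.INTER_CUBIC))
E
python3 - <<'E'
from h import *
np.set_printoptions(precision=1,suppress=True)
s=sense();print(s['time_s'],s['ee_rot'],s['eef_pos'])
for n in('top','scene'):
    c=capture(n);save(n+'1.png',c['color'],1.4 if n=='top' else 1.4)
    print(n,[k for k in c])
    for q,z in(('sorter',0),('tab_left',None),('tab_right',None),('ledge_end',81),('tray_left',6),('tray_right',6),('ball',None),('core_bit_0',0),('core_bit_1',0),('wedge_0',0),('offcut_1',0)):
        for r in place_of(q,n)[:3]:
            p=r['centre'];print(q,round(r['conf'],2),np.array(p),ray(c,p),ray(c,p,z) if z is not None else '')
E
```

```text
0.0 [-0.   1.   0.2  0. ] [ 232.4 -470.5  230.7]
top ['color', 'depth', 'fx', 'fy', 'cx', 'cy', 'camera_from_world']
sorter 0.85 [269.1 173.9] [585.  -12.9  72.6] [595.3 -10.2   0. ]
tab_left 0.73 [234.4 192.2] [530.5  82.5 103.2] 
tab_right 0.85 [296.1 196.8] [521.1 -89.3  50.1] 
ledge_end 0.74 [266.2 188.1] [543.8  -4.7  79.4] [543.6  -4.8  81. ]
tray_left 0.65 [197.8 166.4] [618.6 201.9   9.9] [619.2 202.7   6. ]
tray_right 0.71 [340.6 187. ] [ 552.9 -222.1    8.7] [ 553.2 -222.4    6. ]
ball 0.71 [266.2 196.9] [515.4  -6.1 115.6] 
ball 0.62 [303.1 242.2] [ 390.8 -108.4   36.9] 
ball 0.56 [256.5 240.2] [397.6  26.2  33.7] 
core_bit_0 0.67 [198.9 249.6] [372.1 188.8  57. ] [371.3 199.3   0. ]
core_bit_0 0.5 [337.9 257.3] [ 347.5 -205.4   59.7] [ 345.6 -211.6    0. ]
core_bit_1 0.67 [198.9 249.6] [372.1 188.8  57. ] [371.3 199.3   0. ]
core_bit_1 0.5 [337.9 257.3] [ 347.5 -205.4   59.7] [ 345.6 -211.6    0. ]
wedge_0 0.72 [399.5 215.5] [ 466.7 -392.8   12.9] [ 467.4 -395.8    0. ]
offcut_1 0.4 [296.7 195.7] [524.5 -91.1  47.3] [529.1 -92.    0. ]
offcut_1 0.39 [167.7 257.8] [348.2 2
[... 367 characters left out ...]
66.5  -7.3  74.9] [559.5  -3.2  81. ]
tray_left 0.77 [175.5 244. ] [579.5 213.6  44.4] [622.3 199.3   6. ]
tray_right 0.56 [318.4 197.4] [225.7  61.1 325.9] [ 556.6 -218.9    6. ]
ball 0.61 [263.7 203.9] [505.2  -0.3 114.2] 
ball 0.47 [260.2 270.6] [390.   91.6  31.6] 
core_bit_0 0.86 [219.4 304.9] [362.8 216.9  24. ] [382.5 208.4  -0. ]
core_bit_0 0.71 [371.6 235.4] [ 330.  -206.9   25. ] [ 349.5 -229.     0. ]
core_bit_1 0.86 [219.4 304.9] [362.8 216.9  24. ] [382.5 208.4  -0. ]
core_bit_1 0.71 [371.6 235.4] [ 330.  -206.9   25. ] [ 349.5 -229.     0. ]
wedge_0 0.6 [381.1 191.1] [ 461.  -372.5   16. ] [ 475.8 -389.6    0. ]
offcut_1 0.7 [190.1 332.8] [339.8 300.9  16.6] [352.7 296.8   0. ]
```

View pics/top1.png

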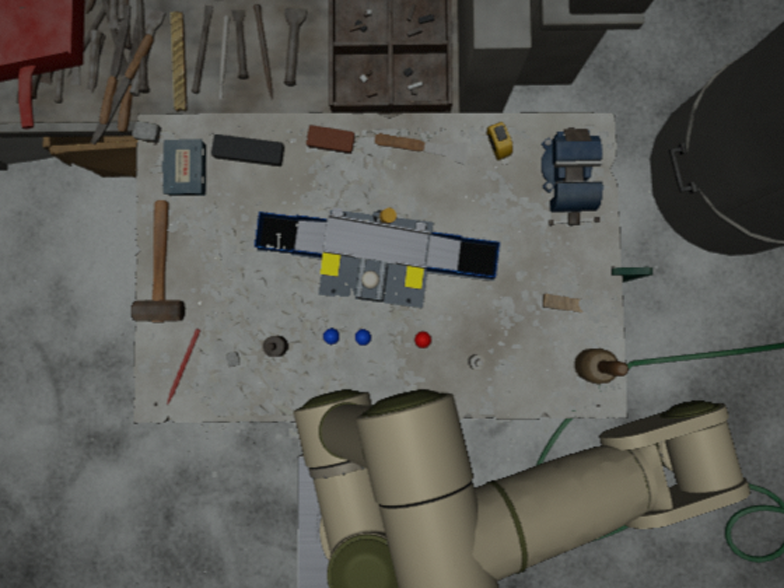

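View pics/scene1.png

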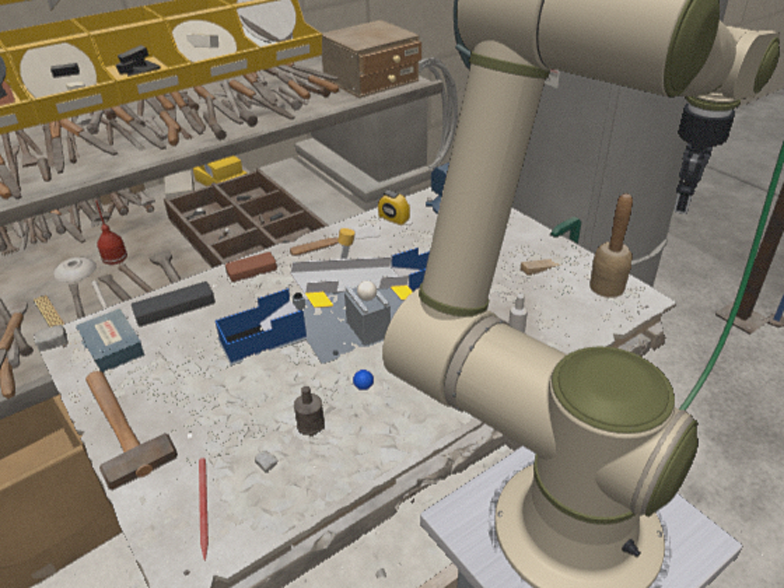

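Candidates shaped like the ball (top1.png): pale at (370,280) on the grey ledge, blue at (331,337) and (363,337), red at (423,340). The pale one on the ledge fits "marble/pale stone". The left yellow tab (330,264) is up (z≈100) and the right one (414,277) is down (z≈50), so the gate now feeds right and the target is the left tray. I'll refine the pose and check a crop.

```bash
python3 - <<'E'
from h import *
from scipy.spatial.transform import Rotation as R
np.set_printoptions(precision=3,suppress=True)
s=sense();q=np.array(s['ee_rot']);print(R.from_quat(q[[1,2,3,0]]).as_matrix(),s['eef_pos'])
c=capture('top');im=c['color'];h=cv2.cvtColor(im,cv2.COLOR_RGB2HSV)
def pts(m,dil=0):
    v,u=np.nonzero(m);return np.array([ray(c,(a,b)) for a,b in zip(u,v)])
box=np.zeros(im.shape[:2],bool);box[145:220,175:365]=1
y=pts(box&(h[...,0]>24)&(h[...,0]<34)&(h[...,1]>150)&(h[...,2]>80))
for lo,hi in((0,300),(-300,0)):
    p=y[(y[:,1]>lo)&(y[:,1]<hi)];p=p[np.abs(p[:,2]-np.median(p[:,2]))<20];print('tab',len(p),np.median(p,0),p.min(0),p.max(0))
b=box&(h[...,0]>95)&(h[...,0]<130)&(h[...,1]>120)&(h[...,2]>25)
p=pts(b);p=p[(p[:,2]>-5)&(p[:,2]<90)]
(cx,cy),wh,a=cv2.minAreaRect(p[:,:2].astype(np.float32));print('blue rect',cx,cy,wh,a)
m=np.zeros_like(box);m[185:210,255:277]=1
p=pts(m);p=p[p[:,2]>98];print('ball',len(p),np.median(p,0),p.min(0),p.max(0))
save('ball.png',im[175:225,220:310],7)
c=capture('wrist');print(c['mount'])
E
```

```text
[[ 0.897  0.443 -0.   ]
 [ 0.443 -0.897  0.   ]
 [-0.    -0.    -1.   ]] [ 232.475 -470.719  231.293]
tab 188 [542.159  78.781  99.326] [519.84   61.944  89.397] [562.636  97.859 110.023]
tab 171 [517.836 -88.751  51.202] [ 496.686 -106.465   40.188] [540.38  -71.522  60.931]
blue rect 587.1658935546875 -10.764434814453125 (502.712158203125, 75.53596496582031) 82.07110595703125
ball 129 [509.296  -2.776 111.588] [391.779 -63.479  98.234] [ 524.654   14.667 1429.402]
[[  -0.001    0.952    0.307   78.165]
 [   1.       0.001    0.      -0.773]
 [  -0.       0.307   -0.952 -142.526]
 [   0.       0.       0.       1.   ]]
```

View pics/ball.png

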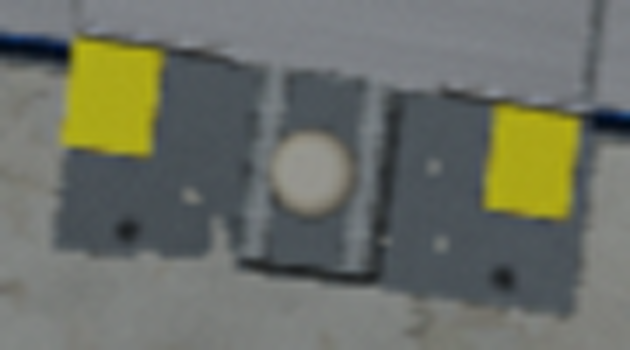

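The crop shows the marble-white ball at (310,172) between the steel rails on the ledge. The left tab at (112,97) is raised. First move: over the left tab.

```bash
python3 -m jog '[{"tx":35,"ty":-24,"jaw":1},{"tx":35,"ty":-24,"jaw":1},{"tx":35,"ty":-24,"jaw":1},{"tx":35,"ty":-24,"jaw":1},{"tx":35,"ty":-24,"jaw":1}]' 40
python3 -m jog '[{"tx":35,"ty":-24,"jaw":1},{"tx":35,"ty":-24,"jaw":1},{"tx":35,"ty":-24,"jaw":1},{"tx":35,"ty":-24,"jaw":1},{"tx":35,"ty":-24,"jaw":1}]'
python3 -m jog '[{"az":0.15,"jaw":1},{"az":0.15,"jaw":1},{"az":0.15,"jaw":1},{"az":0.15,"jaw":1}]'
python3 - <<'E'
from h import *
s=sense();print(s['joints'],s['eef_pos'],s['ee_rot'])
c=capture('wrist');save('w1.png',c['color'],1.4)
E
```

```text
[-1.33539273e+00  3.12911973e-01  1.49770497e+00  4.86381026e-06
  1.33099109e+00 -2.23356223e-01] [ 232.5015965  -470.71770293  231.28617153] [-7.70792526e-06  9.73807706e-01  2.27373155e-01  2.31592208e-06]schema error: expected keys tx, ty, tz, ax, ay, az, jaw
schema error: expected keys tx, ty, tz, ax, ay, az, jaw
schema error: expected keys tx, ty, tz, ax, ay, az, jaw
```

View pics/w1.png

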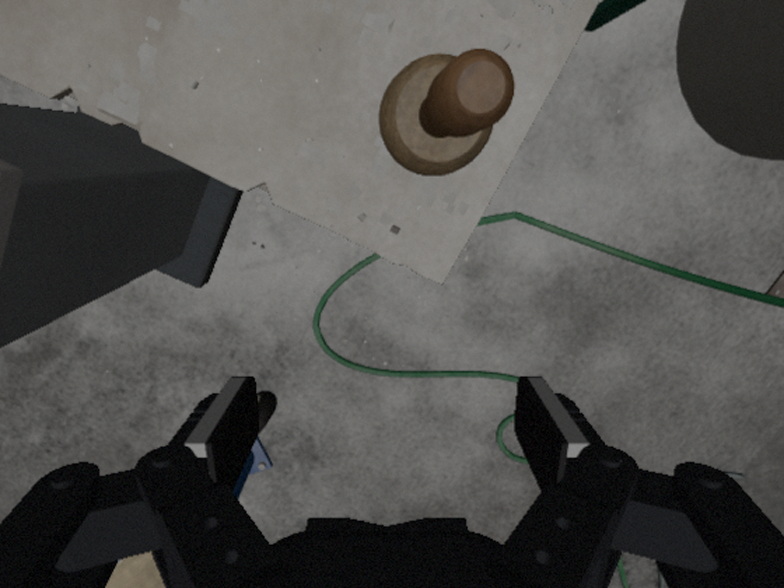

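Every row needs all seven keys, so nothing moved; the picture only shows the start view (bench corner, open fingers).

```bash
python3 -m jog '[{"tx":35,"ty":-24,"tz":0,"ax":0,"ay":0,"az":0,"jaw":1},{"tx":35,"ty":-24,"tz":0,"ax":0,"ay":0,"az":0,"jaw":1},{"tx":35,"ty":-24,"tz":0,"ax":0,"ay":0,"az":0,"jaw":1},{"tx":35,"ty":-24,"tz":0,"ax":0,"ay":0,"az":0,"jaw":1},{"tx":35,"ty":-24,"tz":0,"ax":0,"ay":0,"az":0,"jaw":1}]' 40
python3 -m jog '[{"tx":35,"ty":-24,"tz":0,"ax":0,"ay":0,"az":0,"jaw":1},{"tx":35,"ty":-24,"tz":0,"ax":0,"ay":0,"az":0,"jaw":1},{"tx":35,"ty":-24,"tz":0,"ax":0,"ay":0,"az":0,"jaw":1},{"tx":35,"ty":-24,"tz":0,"ax":0,"ay":0,"az":0,"jaw":1},{"tx":35,"ty":-24,"tz":0,"ax":0,"ay":0,"az":0,"jaw":1}]'
python3 -m jog '[{"tx":0,"ty":0,"tz":0,"ax":0,"ay":0,"az":0.15,"jaw":1},{"tx":0,"ty":0,"tz":0,"ax":0,"ay":0,"az":0.15,"jaw":1},{"tx":0,"ty":0,"tz":0,"ax":0,"ay":0,"az":0.15,"jaw":1},{"tx":0,"ty":0,"tz":0,"ax":0,"ay":0,"az":0.15,"jaw":1}]'
python3 - <<'E'
from h import *
s=sense();print(s['joints'],s['eef_pos'],s['ee_rot'])
c=capture('wrist');save('w2.png',c['color'],1.4)
E
```

```text
time_s: 1.98
eef_pos: [336.8, -284.4, 231.4]
ee_rot: [0.0, 0.974, 0.227, 0.0]
force: [0.5, -0.2, 0.3]
grip_width: 0.002
grip_force: 0.0
time_s: 2.6
eef_pos: [440.6, -99.2, 231.5]
ee_rot: [0.0, 0.974, 0.227, 0.0]
force: [-0.2, -0.3, -1.0]
grip_width: 0.001
grip_force: 0.0
time_s: 3.1
eef_pos: [440.0, -100.5, 231.3]
ee_rot: [0.0, 0.997, -0.073, 0.0]
force: [-0.3, -0.5, 0.0]
grip_width: -0.003
grip_force: 0.0
[-4.85139082e-01  1.49505661e-01  1.70486730e+00 -7.01980771e-06
  1.28708623e+00  1.23174207e+00] [ 440.02993703 -100.49794377  231.34461695] [ 2.98166292e-05  9.97333658e-01 -7.29764996e-02  5.97976069e-05]
```

View pics/w2.png

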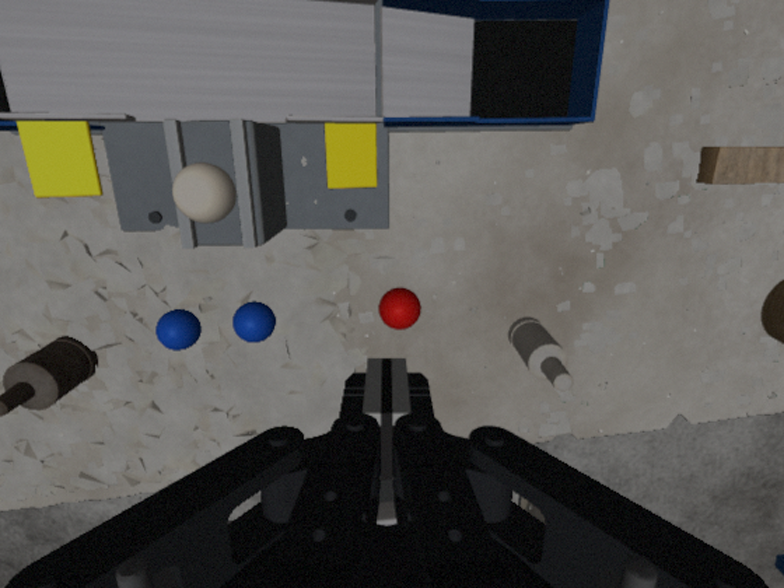

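w2.png shows the sorter squarely: left tab centre (60,158), right tab (351,156), pale ball (204,192), rails running to the trough at (175,122)/(237,121). Refining positions from it.

```bash
cat >> h.py <<'E'
from scipy.spatial.transform import Rotation as R
def wcap():
    s=sense();c=capture('wrist');q=np.array(s['ee_rot']);T=np.eye(4);T[:3,:3]=R.from_quat(q[[1,2,3,0]]).as_matrix();T[:3,3]=s['eef_pos']
    c['camera_from_world']=np.linalg.inv(T@c['mount']);return c,s
E
python3 - <<'E'
from h import *
np.set_printoptions(precision=1,suppress=True)
c,s=wcap()
for n,p,z in(('tabL',(60,158),99),('tabR',(351,156),51),('ball',(204,192),99),('rail L end',(175,122),89),('rail R end',(237,121),89),('wallL',(0,118),100),('chuteR',(590,122),69),('chuteR2',(390,122),69)):
    p=np.array(p)/1.4;print(n,ray(c,p,z),ray(c,p))
for q,z in(('tab_left',99),('tab_right',51),('ledge_end',81),('ball',99)):
    for r in place_of(q,'wrist')[:1]:print(q,r['conf'],np.array(r['centre'])*1.4,ray(c,r['centre'],z))
E
```

```text
tabL [542.4  79.1  99. ] [542.4  78.7  99.6]
tabR [517.4 -87.4  51. ] [517.4 -87.4  50.9]
ball [510.4   0.5  99. ] [510.8  -6.4 115.7]
rail L end [552.5  10.4  89. ] [552.7  11.   87.6]
rail R end [547.4 -26.4  89. ] [547.5 -26.1  88. ]
wallL [568.5 104.3 100. ] [564.1  85.6 123.6]
chuteR [ 514.5 -243.7   69. ] [ 514.  -273.8   -0.8]
chuteR2 [ 534.  -117.1   69. ] [ 534.  -117.1   69.7]
tab_left 0.6 [ 56.4 165.2] [538.9  82.8  99. ]
tab_right 0.94 [352.4 160. ] [514.6 -87.9  51. ]
ledge_end 0.82 [204.1 124.3] [549.5  -3.5  81. ]
ball 0.96 [177.7 325.5] [429.   41.7  99. ]
```

```bash
python3 -m jog '[{"tx":18.5,"ty":-48.3,"tz":0,"ax":0,"ay":0,"az":0,"jaw":1},{"tx":18.5,"ty":-48.3,"tz":0,"ax":0,"ay":0,"az":0,"jaw":1},{"tx":18.5,"ty":-48.3,"tz":0,"ax":0,"ay":0,"az":0,"jaw":1},{"tx":18.5,"ty":-48.3,"tz":0,"ax":0,"ay":0,"az":0,"jaw":1},{"tx":0,"ty":0,"tz":50,"ax":0,"ay":0,"az":0,"jaw":1}]'
python3 -m jog '[{"tx":0,"ty":0,"tz":50,"ax":0,"ay":0,"az":0,"jaw":1},{"tx":0,"ty":0,"tz":15,"ax":0,"ay":0,"az":0,"jaw":1},{"tx":0,"ty":0,"tz":0,"ax":0,"ay":0,"az":0,"jaw":1}]'
```

```text
time_s: 4.03
eef_pos: [543.1, 82.9, 183.1]
ee_rot: [-0.0, 0.998, -0.068, 0.004]
force: [0.9, -1.1, -1.5]
grip_width: 0.003
grip_force: 0.0
time_s: 4.4
eef_pos: [540.7, 80.2, 116.7]
ee_rot: [0.0, 0.998, -0.07, -0.0]
force: [-0.5, -0.0, 0.0]
grip_width: 0.003
grip_force: 0.0
```

```bash
python3 -m jog '[{"tx":0,"ty":0,"tz":10,"ax":0,"ay":0,"az":0,"jaw":1},{"tx":0,"ty":0,"tz":8,"ax":0,"ay":0,"az":0,"jaw":1},{"tx":0,"ty":0,"tz":8,"ax":0,"ay":0,"az":0,"jaw":1},{"tx":0,"ty":0,"tz":8,"ax":0,"ay":0,"az":0,"jaw":1},{"tx":0,"ty":0,"tz":8,"ax":0,"ay":0,"az":0,"jaw":1}]'
python3 -m jog '[{"tx":0,"ty":0,"tz":8,"ax":0,"ay":0,"az":0,"jaw":1},{"tx":0,"ty":0,"tz":8,"ax":0,"ay":0,"az":0,"jaw":1},{"tx":0,"ty":0,"tz":4,"ax":0,"ay":0,"az":0,"jaw":1},{"tx":0,"ty":0,"tz":0,"ax":0,"ay":0,"az":0,"jaw":1}]'
```

```text
time_s: 5.03
eef_pos: [540.4, 80.3, 73.8]
ee_rot: [0.0, 0.998, -0.071, -0.0]
force: [0.4, -0.2, 0.2]
grip_width: -0.001
grip_force: 0.0
time_s: 5.52
eef_pos: [540.4, 80.3, 54.1]
ee_rot: [0.0, 0.998, -0.071, -0.0]
force: [-0.1, 0.2, 0.8]
grip_width: 0.0
grip_force: 0.0
```

```bash
python3 -m jog '[{"tx":0,"ty":0,"tz":-40,"ax":0,"ay":0,"az":0,"jaw":1},{"tx":0,"ty":0,"tz":-50,"ax":0,"ay":0,"az":0,"jaw":1},{"tx":-50,"ty":0,"tz":-20,"ax":0,"ay":0,"az":0,"jaw":1},{"tx":-25,"ty":42,"tz":0,"ax":0,"ay":0,"az":0,"jaw":1},{"tx":0,"ty":41,"tz":0,"ax":0,"ay":0,"az":0,"jaw":1}]'
python3 -m jog '[{"tx":0,"ty":0,"tz":0,"ax":0,"ay":0,"az":0,"jaw":1},{"tx":0,"ty":0,"tz":0,"ax":0,"ay":0,"az":0,"jaw":1}]'
python3 - <<'E'
from h import *
np.set_printoptions(precision=1,suppress=True)
c,s=wcap();save('w3.png',c['color'],1.4);print(s['eef_pos'],s['ee_rot'])
im=c['color'];h=cv2.cvtColor(im,cv2.COLOR_RGB2HSV)
m=(h[...,0]>24)&(h[...,0]<34)&(h[...,1]>150)&(h[...,2]>80)
n,l,st,ce=cv2.connectedComponentsWithStats(m.astype(np.uint8))
for i in range(1,n):
    if st[i,4]>300:print(ce[i]*1.4,st[i,4],ray(c,ce[i]))
E
```

```text
time_s: 6.15
eef_pos: [453.3, 8.4, 165.1]
ee_rot: [0.0, 0.998, -0.07, 0.001]
force: [1.4, 0.1, 0.1]
grip_width: 0.001
grip_force: 0.0
time_s: 6.4
eef_pos: [454.7, 9.0, 164.5]
ee_rot: [-0.0, 0.998, -0.071, 0.0]
force: [0.1, 0.1, -0.1]
grip_width: 0.0
grip_force: 0.0
[454.7   9.  164.5] [-0.   1.  -0.1  0. ]
[575.  153.5] 4328 [518.8 -84.6  99.6]
[233.4 154.8] 2363 [541.8  81.9  50.5]
```

View pics/w3.png

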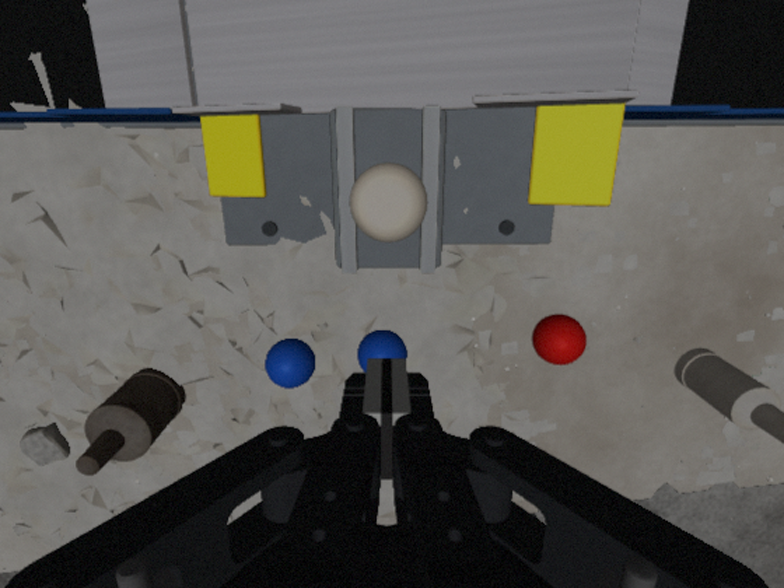

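w3.png confirms the gate rests on its other side (left tab (233,155) at z≈50.5, right tab (575,154) at z≈99.6). The ball is still at (388,202), in line with the fingers (column 387). Now lower behind it and push slowly.

```bash
python3 -m jog '[{"tx":0,"ty":0,"tz":35,"ax":0,"ay":0,"az":0,"jaw":1},{"tx":0,"ty":0,"tz":35,"ax":0,"ay":0,"az":0,"jaw":1},{"tx":0,"ty":0,"tz":0,"ax":0,"ay":0,"az":0,"jaw":1},{"tx":10,"ty":0,"tz":0,"ax":0,"ay":0,"az":0,"jaw":1},{"tx":8,"ty":0,"tz":0,"ax":0,"ay":0,"az":0,"jaw":1}]'
python3 -m jog '[{"tx":5,"ty":0,"tz":0,"ax":0,"ay":0,"az":0,"jaw":1},{"tx":5,"ty":0,"tz":0,"ax":0,"ay":0,"az":0,"jaw":1},{"tx":5,"ty":0,"tz":0,"ax":0,"ay":0,"az":0,"jaw":1},{"tx":5,"ty":0,"tz":0,"ax":0,"ay":0,"az":0,"jaw":1},{"tx":5,"ty":0,"tz":0,"ax":0,"ay":0,"az":0,"jaw":1}]'
python3 - <<'E'
from h import *
c,s=wcap();save('w4.png',c['color'],1.4);print(s['eef_pos'])
E
```

```text
time_s: 7.08
eef_pos: [474.0, 6.1, 95.7]
ee_rot: [0.0, 0.998, -0.07, 0.001]
force: [0.5, 0.2, 0.1]
grip_width: 0.003
grip_force: 0.0
time_s: 7.7
eef_pos: [497.4, 2.6, 94.3]
ee_rot: [-0.0, 0.998, -0.071, -0.0]
force: [0.2, -0.4, 0.2]
grip_width: -0.002
grip_force: 0.1
[497.40717922   2.60017058  94.2928425 ]
```

View pics/w4.png

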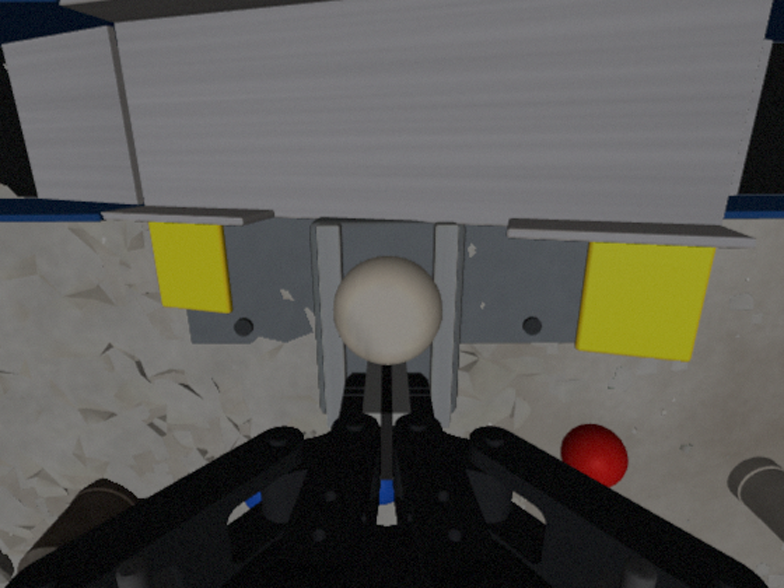

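w4.png: the ball (388,310) is centred between the rails just ahead of the fingertips and moving with them. About 25–28 mm to go.

```bash
python3 -m jog '[{"tx":5,"ty":0,"tz":0,"ax":0,"ay":0,"az":0,"jaw":1},{"tx":5,"ty":0,"tz":0,"ax":0,"ay":0,"az":0,"jaw":1},{"tx":5,"ty":0,"tz":0,"ax":0,"ay":0,"az":0,"jaw":1},{"tx":5,"ty":0,"tz":0,"ax":0,"ay":0,"az":0,"jaw":1},{"tx":5,"ty":0,"tz":0,"ax":0,"ay":0,"az":0,"jaw":1}]'
python3 - <<'E'
from h import *
c,s=wcap();save('w5.png',c['color'],1.4);print(s['eef_pos'])
E
```

```text
time_s: 8.38
eef_pos: [522.2, -0.9, 94.3]
ee_rot: [0.0, 0.998, -0.071, 0.0]
force: [0.3, 0.5, 0.9]
grip_width: 0.0
grip_force: 0.0
[522.19774619  -0.89764196  94.28919187]
```

View pics/w5.png

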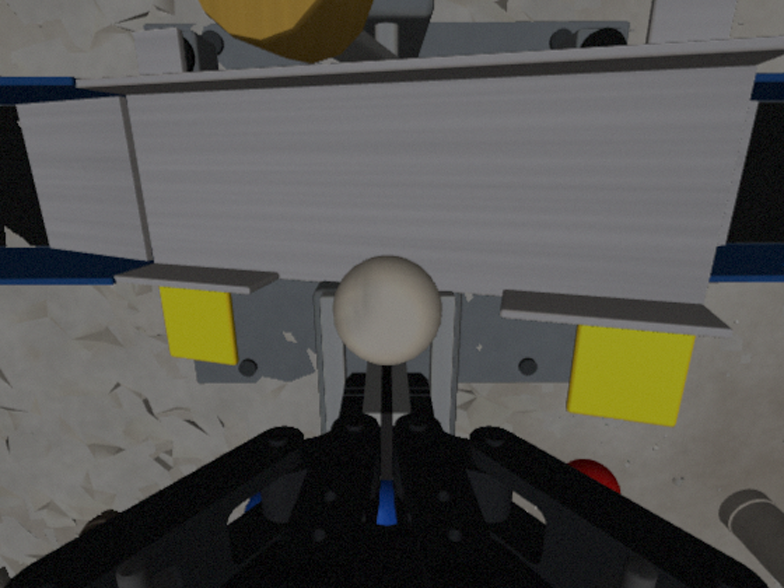

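w5.png: the ball (388,310) is still in contact, its centre nearly over the ledge end (edge row ≈285). A bit more.

```bash
python3 -m jog '[{"tx":4,"ty":0,"tz":0,"ax":0,"ay":0,"az":0,"jaw":1},{"tx":3,"ty":0,"tz":0,"ax":0,"ay":0,"az":0,"jaw":1}]'
python3 - <<'E'
from h import *
c,s=wcap();print(s['eef_pos'],s['force'])
def chk(c):
    b=c['color'][245:290:9,230:325:10].astype(int);p=c['color'][221,277];return p
p=(277,221);print(c['color'][221,277],c['depth'][221,277],ray(c,p),c['depth'][200,277],ray(c,(277,200)))
E
```

```text
time_s: 8.68
eef_pos: [529.0, -1.9, 94.3]
ee_rot: [-0.0, 0.998, -0.071, 0.0]
force: [1.0, -0.3, -1.5]
grip_width: 0.005
grip_force: 0.0
[528.99923798  -1.85310077  94.30477494] [ 1.00129529 -0.25662257 -1.48374422]
[77 81 83] 165.92819 [550.29895293  -5.08843834  80.63350542] 168.37189 [559.96422414  -6.48164228  74.91953563]
```

The ball has left the ledge (the ray ahead of the fingers now hits the ledge top, z≈81). Backing off and looking.

```bash
python3 -m jog '[{"tx":-30,"ty":0,"tz":0,"ax":0,"ay":0,"az":0,"jaw":1},{"tx":-40,"ty":0,"tz":0,"ax":0,"ay":0,"az":0,"jaw":1},{"tx":0,"ty":0,"tz":-50,"ax":0,"ay":0,"az":0,"jaw":1},{"tx":0,"ty":0,"tz":-50,"ax":0,"ay":0,"az":0,"jaw":1},{"tx":-40,"ty":0,"tz":-20,"ax":0,"ay":0,"az":0,"jaw":1}]'
python3 -m jog '[{"tx":0,"ty":0,"tz":0,"ax":0,"ay":0,"az":0,"jaw":1},{"tx":0,"ty":0,"tz":0,"ax":0,"ay":0,"az":0,"jaw":1},{"tx":0,"ty":0,"tz":0,"ax":0,"ay":0,"az":0,"jaw":1},{"tx":0,"ty":0,"tz":0,"ax":0,"ay":0,"az":0,"jaw":1},{"tx":0,"ty":0,"tz":0,"ax":0,"ay":0,"az":0,"jaw":1}]'
python3 -m jog '[{"tx":0,"ty":0,"tz":0,"ax":0,"ay":0,"az":0,"jaw":1},{"tx":0,"ty":0,"tz":0,"ax":0,"ay":0,"az":0,"jaw":1},{"tx":0,"ty":0,"tz":0,"ax":0,"ay":0,"az":0,"jaw":1},{"tx":0,"ty":0,"tz":0,"ax":0,"ay":0,"az":0,"jaw":1},{"tx":0,"ty":0,"tz":0,"ax":0,"ay":0,"az":0,"jaw":1}]'
python3 - <<'E'
from h import *
np.set_printoptions(precision=1,suppress=True)
for i in range(2):
    c=capture('top')
    for r in place_of('ball','top'):print(round(r['conf'],2),np.array(r['centre']),ray(c,r['centre']))
im=c['color'];save('top2.png',im[135:265,160:360],4)
E
```

```text
time_s: 9.35
eef_pos: [421.1, 13.2, 216.8]
ee_rot: [0.0, 0.998, -0.071, 0.002]
force: [-0.3, 0.2, 0.2]
grip_width: -0.003
grip_force: 0.0
time_s: 9.98
eef_pos: [420.0, 13.6, 214.0]
ee_rot: [-0.0, 0.998, -0.071, -0.0]
force: [-0.3, -0.4, 0.3]
grip_width: -0.002
grip_force: 0.0
time_s: 10.6
eef_pos: [419.9, 13.6, 214.3]
ee_rot: [0.0, 0.998, -0.071, 0.0]
force: [1.0, -0.1, 0.2]
grip_width: -0.002
grip_force: 0.0
0.51 [193.7 158.2] [638.1 208.5  39.4]
0.51 [302.6 240.9] [ 394.5 -107.    34.9]
0.57 [195.2 159.3] [634.9 204.2  39. ]
0.52 [303.  242.9] [ 388.8 -108.    39. ]
```

View pics/top2.png

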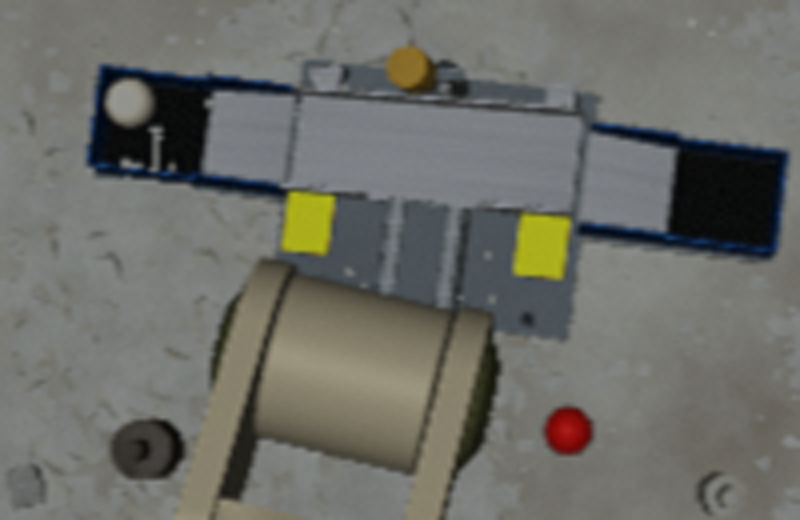

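top2.png: the pale ball is in the left tray at (129,102), the gate is tipped left, and the other objects have not moved. I'll let it settle briefly, check it is still, then hand in.

```bash
for i in 1; do :; done
python3 -m jog '[{"tx":0,"ty":0,"tz":0,"ax":0,"ay":0,"az":0,"jaw":1},{"tx":0,"ty":0,"tz":0,"ax":0,"ay":0,"az":0,"jaw":1},{"tx":0,"ty":0,"tz":0,"ax":0,"ay":0,"az":0,"jaw":1},{"tx":0,"ty":0,"tz":0,"ax":0,"ay":0,"az":0,"jaw":1},{"tx":0,"ty":0,"tz":0,"ax":0,"ay":0,"az":0,"jaw":1}]' >/dev/null
python3 - <<'E'
from h import *
def b():
    c=capture('top')['color'][150:180,180:215].astype(int);m=c.min(2)>110;v,u=np.nonzero(m);return u.mean()+180,v.mean()+150,m.sum()
print(b())
E
python3 -m jog '[{"tx":0,"ty":0,"tz":0,"ax":0,"ay":0,"az":0,"jaw":1},{"tx":0,"ty":0,"tz":0,"ax":0,"ay":0,"az":0,"jaw":1},{"tx":0,"ty":0,"tz":0,"ax":0,"ay":0,"az":0,"jaw":1},{"tx":0,"ty":0,"tz":0,"ax":0,"ay":0,"az":0,"jaw":1},{"tx":0,"ty":0,"tz":0,"ax":0,"ay":0,"az":0,"jaw":1}]' >/dev/null
python3 - <<'E'
from h import *
def b():
    c=capture('top')['color'][150:180,180:215].astype(int);m=c.min(2)>110;v,u=np.nonzero(m);return u.mean()+180,v.mean()+150,m.sum()
r=b();print(r, sense()['time_s'])
E
```

```text
(np.float64(195.74358974358975), np.float64(160.14285714285714), np.int64(273))
(np.float64(195.66423357664235), np.float64(160.14963503649636), np.int64(274)) 12.15
```

The ball is still.

```bash
python3 -c "from rig import finish_job; print(finish_job())"
```

```text
the job is handed in; nothing more can be done
None
```

I rocked the gate from its right side over to its left, then pushed the marble ball off the ledge; it rolled by itself into the left tray and lay still there at 12 s, when I handed the job in.

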